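Make up the meeting kit and the filing kit

TASK

Make up the two loan kits from the stock laid out in the middle of the desk: the meeting kit, in the foam tray with blue pocket floors, gets the blue-capped marker and the memory stick; the filing kit, in the foam tray with yellow pocket floors, gets the pink-capped marker, the stapler and the small dark box of staples. Lay each thing right way up and fully down in the pocket cut for it (either way round lengthwise), and leave the black-capped marker and the yellow highlighter where they lie.

Things in the scene. Friction and masses are not known exactly. Their poses are not given: they have to be found in the camera images.
- blue_tray: Fixed tray of black foam, blue pocket floors, 176 (x) x 130 (y) x 16 mm. Origin under its centre. Floors z = 6, foam top z = 14 mm. Pockets lie along x, centred on x = 0: marker y = -35 (146 x 27 mm); stick y = 30 (64 x 32). A finger channel (x -19 to 19, floor-deep) crosses pockets and side rims along y. Things lie ~49 mm apart: let go by opening little.
- yellow_tray: Fixed tray of black foam, yellow pocket floors, 176 (x) x 190 (y) x 16 mm. Origin under its centre. Floors z = 6, foam top z = 14 mm. Pockets lie along x, centred on x = 0: marker y = -73 (146 x 27 mm); stapler y = -11 (152 x 48); staple box y = 62 (64 x 50). A finger channel (x -19 to 19, floor-deep) crosses pockets and side rims along y. Things lie ~38 mm apart: let go by opening little.
- blue_marker: For the blue tray: felt marker with a white barrel and a blue cap, lying on its side, 130 x 13 x 13 mm, does not roll; origin at the centre of its underside, y along its length (the cap at one end), z up. Grasp it across the barrel (along its x), 13 mm wide.
- memory_stick: For the blue tray: dark memory stick with a metal plug, lying flat, 18 (x) x 52 (y) x 8 mm; origin at the centre of its underside, y along its length, z up. Grasp it across its width (along its x), 18 mm, with the fingertips nearly on the surface.
- pink_marker: For the yellow tray: felt marker with a white barrel and a pink cap, lying on its side, 130 x 13 x 13 mm, does not roll; origin at the centre of its underside, y along its length (the cap at one end), z up. Grasp it across the barrel (along its x), 13 mm wide.
- stapler: For the yellow tray: grey-blue desk stapler standing on its base, 34 (x) x 136 (y) x 40 mm, about 0.2 kg, its arm does not move; origin at the centre of its underside, y along its length, z up. The base is 34 mm wide and 8 mm high; above it the arm, solid 22 mm wide from z = 14 to 34 mm and from y = -64 to 43 mm, is the place to grasp (along x).
- staple_box: For the yellow tray: small plain dark brown box of staples lying flat, 52 (x) x 36 (y) x 14 mm; origin at the centre of its underside, x along its length, z up. Grasp it across its width (along its y), 36 mm.
- black_marker: Not needed, leave it: felt marker with a white barrel and a black cap, lying on its side, 125 x 13 x 13 mm, does not roll; origin at the centre of its underside, y along its length (the cap at one end), z up.
- highlighter: Not needed, leave it: flat yellow highlighter, 18 (x) x 112 (y) x 15 mm, origin at the centre of its underside, y along its length.
Mind the look-alikes: they are no part of the job. Leave any purple look-alike of the blue_marker alone.

How it is judged:
At the end, for the whole second after the job is handed in: Each of the five things in its own pocket of its own tray: within 10 mm of the pocket's middle (11 to 12 mm lengthwise), down to within 4 mm of the floor, upright to 0.15 rad, along the pocket to 0.32 rad, at rest; black marker and highlighter within 40 mm of where they lay (x of blue_marker in the frame of blue_tray between -0.011 and 0.011 m and y of blue_marker in the frame of blue_tray between -0.045 and -0.025 m and z of blue_marker in the frame of blue_tray between 0.002 and 0.01 m and angle between each of blue_marker, memory_stick, pink_marker, stapler, staple_box's own z axis and vertical below 0.15 rad and angle between the y axis of each of blue_marker, memory_stick and the x axis of blue_tray, either way round below 0.32 rad and linear speed of each of blue_marker, memory_stick, pink_marker, stapler, staple_box below 0.02 m/s and angular speed of each of blue_marker, memory_stick, pink_marker, stapler, staple_box below 0.2 rad/s and x of memory_stick in the frame of blue_tray between -0.011 and 0.011 m and y of memory_stick in the frame of blue_tray between 0.02 and 0.04 m and z of memory_stick in the frame of blue_tray between 0.002 and 0.01 m and x of pink_marker in the frame of yellow_tray between -0.012 and 0.012 m and y of pink_marker in the frame of yellow_tray between -0.083 and -0.063 m and z of pink_marker in the frame of yellow_tray between 0.002 and 0.01 m and angle between the y axis of each of pink_marker, stapler and the x axis of yellow_tray, either way round below 0.32 rad and x of stapler in the frame of yellow_tray between -0.012 and 0.012 m and y of stapler in the frame of yellow_tray between -0.021 and -0.001 m and z of stapler in the frame of yellow_tray between 0.002 and 0.01 m and x of staple_box in the frame of yellow_tray between -0.011 and 0.011 m and y of staple_box in the frame of yellow_tray between 0.052 and 0.072 m and z of staple_box in the frame of yellow_tray between 0.002 and 0.01 m and angle between the x axis of staple_box and the x axis of yellow_tray, either way round below 0.32 rad and distance of each of black_marker, highlighter from where it was at the start of the episode below 0.04 m); the robot touches nothing.
It fails at once if the black marker is carried or knocked away (more than 40 mm) (distance of black_marker from where it was at the start of the episode above 0.04 m).
It fails at once if the highlighter is carried or knocked away (more than 40 mm) (distance of highlighter from where it was at the start of the episode above 0.04 m).
It also fails if it takes over 115 s, if anything falls off the work surface, if the arm or the gripper's body presses on something with over 40 N, if the wrist force passes 120 N, or if a joint passes its speed limit or range.

ROBOT

A 6-joint arm with a two-finger parallel gripper is mounted at the origin on the work surface; the furniture and walls round the work are solid. World frame = base frame: x ahead of the robot, y to its left, z up, the work surface at z = 0. Lengths are in m, angles in rad, forces in N, time in s.
With the tool pointing down it reaches from about 0.225 to 0.875 m from the base axis. Payload 3.4 kg.
Tool frame: the origin (TCP) lies between the finger pads; the fingertips stand 11 mm ahead of it and the grasp point (between the pads) lies 8 mm behind it; z points along the fingers, y is the line along which they close (so a half turn about z gives the same grasp; the last joint's range is limited). The gripper opens to 85 mm and grips with 20 to 120 N. Pads are 22 mm wide; open, the fingers measure 114 mm over their backs; the gripper's body (76 mm by 85 mm) begins 54 mm behind the grasp point. The pads swing forward as they close: fully open they stand 13 mm farther back than shut.
Start: joints at [-0.121, 0.276, 1.505, -0, 1.361, -0.121], TCP at [0.575, -0, 0.242] pointing down, gripper open.
Joint ranges: [-2.89, 2.89], [-0.75, 2.08], [0.22, 2.7], [-1.18, 4.32], [0.11, 2.71], [-2.7, 2.7]. Speed limits (rad/s): [2.57, 2.57, 3.14, 3.14, 3.14, 3.14].

INTERFACE

Orientations are given as a unit quaternion [w, x, y, z].
In Python, from rig import sensors, eyes, manip gives the robot as it stands.
- The arm moves only by the tool drive_tool, never from a script. Its argument "deltas" is a list of rows, each an object with "linear": the shift along the world's x, y, z in mm, a list of three; "twist": the turn about the world's z in degrees; "claw": the opening, from 0 (shut) to 1 (fully open). In form: [{"linear": [tx, ty, tz], "twist": twist, "claw": claw}, ...]. A call has 1 to 12 rows; each row is the pose to reach, as a shift and turn from the pose commanded when the call began; what a row does not reach only later rows make up. A row lasts 1/12 s, in which the tool goes at most 41.7 mm and 7.16 degrees, less where a joint would pass 70% of its speed; a pose out of reach is approached as far as the arm can. A call with a gripper value outside its range is refused whole. The fingers move at their own pace and stop on an object; "squeeze" is the grip in N (left out, the last holds). Time passes only in rows, so rows that repeat a pose let the fingers close. It gives the time, the measured TCP pose, the force, the opening and the grip force at its end, in the units of the state.
- sensors.get_state(): the state, without advancing time (a new reading comes with each control period).
- eyes.get_image(name): name is "scene" or "side" or "wrist"; returns the picture (420x560x3 uint8, red, green, blue); there is no depth.
- eyes.camera_model(name): a dict with "intrinsics" (3x3 intrinsics, pixels), "R" (3x3) and "t" (3): a world point X has camera coordinates R X + t. Camera axes: x right, y down, z forward; pixel columns grow to the right and rows downward; lengths in m; the calibration is good to about 2 mm. The wrist camera is an equidistant fisheye: a pixel r from the principal point sees the ray r / f radians off the axis. A picture is of the moment at which its call begins: read the wrist's pose just before it. camera_model takes no time and is no camera call; for the wrist camera it gives the pose at the moment of the call.
- manip.sign_off(): hands the job in; it is judged then, once.
The state is a dict: "clock": time; "qpos": joint angles; "qd": joint speeds; "effort": joint torques, N m; "position": TCP position; "ee_rot": TCP orientation; "contact_force": force on the tool from outside, world axes, zero at the start; "moment": the same for the moment, N m; "width": finger opening in m; "gripper_force": force on a finger pad.
Only numpy, scipy, OpenCV 4.12 (cv2) and the standard library are available. Lean on these libraries where they do the work, as an engineer would, in place of code of your own. Each camera call takes 0.05 s, during which the arm holds its last target. There are 200 camera calls.

## Working session

There is one attempt and no reset: what is moved stays moved. The work goes in short steps, Python scripts to look and compute and a tool call to move; the robot and the scene stay as the last step left them, time stands still between calls to the robot, and variables do not carry over. Pictures are saved under pics/ and viewed, at most 18 in all, crops included, and the job is handed in when it is done.

Besides the shell and the picture viewer there is one more tool, called after "Emit:" in YAML: its name, and indented under it one key for each argument. drive_tool: Moves the arm, as the interface text tells. Its arguments: {"type":"object","properties":{"deltas":{"type":"array","items":{"type":"object","properties":{"linear":{"type":"array","items":{"type":"number"}},"twist":{"type":"number"},"claw":{"type":"number"}}}},"squeeze":{"type":"number"}},"required":["deltas"]}

```bash
mkdir -p pics; cat > h.py <<'E'
import numpy as np, cv2
from rig import sensors, eyes, manip
def grab(n,f):
    m=eyes.camera_model(n); im=eyes.get_image(n); cv2.imwrite('pics/'+f,im[:,:,::-1]); 
    np.savez('pics/'+f+'.npz',im=im,K=m['intrinsics'],R=m['R'],t=m['t']); return im,m
def ray(m,uv,fish=False):
    K=np.array(m['intrinsics']);R=np.array(m['R']);t=np.array(m['t']); uv=np.atleast_2d(np.float64(uv))
    x=(uv-K[:2,2])/[K[0,0],K[1,1]]
    if fish:
        r=np.linalg.norm(x,axis=1,keepdims=True)+1e-12
        d=np.hstack([x/r*np.sin(r),np.cos(r)])
    else: d=np.hstack([x,np.ones((len(x),1))])
    return -R.T@t, d@R
def onplane(m,uv,z,fish=False):
    c,d=ray(m,uv,fish); return (c+d*((z-c[2])/d[:,2])[:,None])
E
python3 - <<'E'
from h import *
for n in ['scene','side','wrist']:
    im,m=grab(n,n+'0.png'); print(n,np.round(m['intrinsics'],1).tolist(),np.round(-np.array(m['R']).T@m['t'],3),np.round(m['R'],2).tolist())
a=[cv2.imread('pics/%s0.png'%n) for n in ['scene','side','wrist']]
print(sensors.get_state())
E
```

```text
scene [[457.2, 0.0, 284.9], [0.0, 457.2, 211.7], [0.0, 0.0, 1.0]] [-0.111 -0.412  0.82 ] [[0.62, -0.78, 0.01], [-0.59, -0.48, -0.65], [0.52, 0.4, -0.76]]
side [[468.8, 0.0, 287.6], [0.0, 468.8, 208.1], [0.0, 0.0, 1.0]] [0.1   0.892 0.543] [[-0.93, -0.36, 0.02], [-0.19, 0.44, -0.88], [0.3, -0.82, -0.48]]
wrist [[325.2, 0.0, 283.7], [0.0, 325.2, 205.8], [0.0, 0.0, 1.0]] [0.575 0.07  0.374] [[1.0, -0.0, -0.0], [-0.0, -0.96, 0.28], [-0.0, -0.28, -0.96]]
{'clock': 0.15, 'qpos': array([-1.20986082e-01,  2.76444060e-01,  1.50580531e+00,  3.79293477e-05,
        1.36071730e+00, -1.21014312e-01]), 'qd': array([ 0.0011308 , -0.00301784, -0.00387003,  0.00027924,  0.00154982,
        0.00039114]), 'effort': array([ 9.65923646e-04, -4.17143512e+01, -2.46032345e+01, -1.26433165e-04,
        7.58384820e-03, -3.43765259e-05]), 'position': array([5.74634191e-01, 6.02986283e-05, 2.41656409e-01]), 'ee_rot': array([-5.52310573e-04,  7.07099439e-01,  7.07113790e-01, -4.09000907e-04]), 'contact_force': array([-1.10527947,  0.24673864, -0.16740545]), 'moment': array([-0.02324839, -0.01387206, -0.02444781]), 'gripper_force': 0.0, 'width': 0.08540132196284263}
```

View pics/scene0.png

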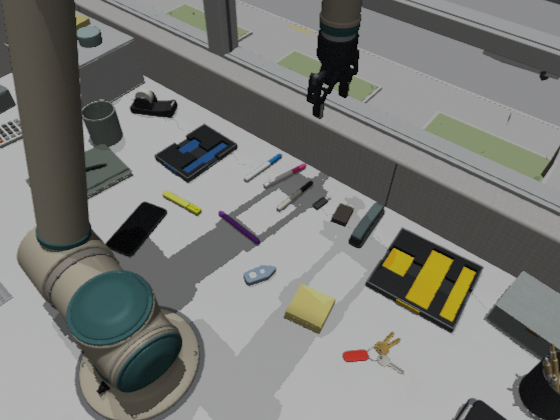

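View pics/wrist0.png

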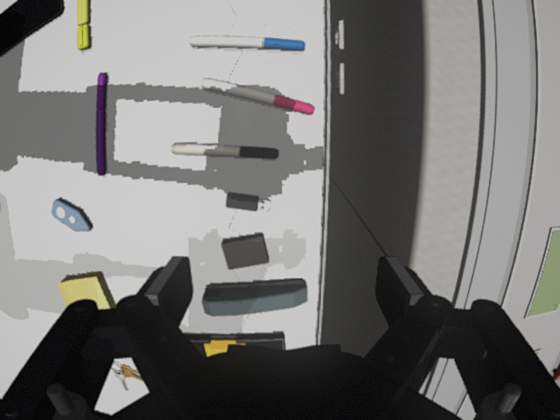

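View pics/side0.png

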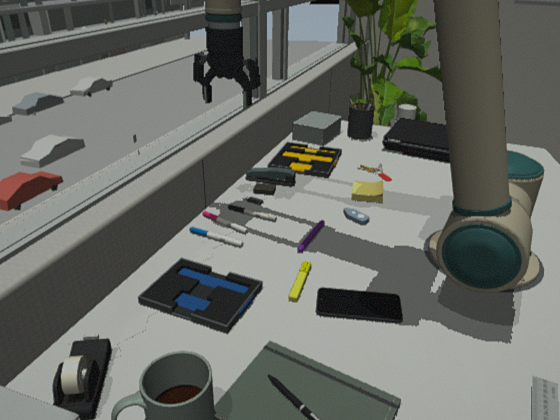

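```bash
cat >> h.py <<'E'
class D(dict): pass
def load(f):
    d=np.load('pics/'+f+'.npz'); return d['im'],dict(intrinsics=d['K'],R=d['R'],t=d['t'])
def blobs(im,lo,hi,mina=60):
    hsv=cv2.cvtColor(im,cv2.COLOR_RGB2HSV); m=cv2.inRange(hsv,np.array(lo),np.array(hi))
    n,l,s,c=cv2.connectedComponentsWithStats(m)
    return [(l==i) for i in range(1,n) if s[i,4]>=mina]
def rect(m,mask,z,fish):
    v,u=np.nonzero(mask); P=onplane(m,np.c_[u,v],z,fish)[:,:2]*1000
    (c,s,a)=cv2.minAreaRect(P.astype(np.float32))
    b=cv2.boxPoints((c,s,a)); e=[b[1]-b[0],b[2]-b[1]]; L=max(e,key=np.linalg.norm)
    ang=np.degrees(np.arctan2(L[1],L[0])); ang=(ang+90)%180-90
    return np.round(c,1),np.round(sorted(s)[::-1],1),round(float(ang),1),np.round(P.mean(0),1)
E
python3 - <<'E'
from h import *
for n in ['scene','side','wrist']:
    im,m=load(n+'0.png'); fish=n=='wrist'
    for nm,lo,hi,z in [('blue',(100,130,60),(120,255,255),.006),('yel',(18,170,60),(26,255,255),.006),('purple',(128,100,40),(150,255,255),.006),('pink',(160,100,60),(175,255,255),.006),('hl',(27,150,60),(34,255,255),.007)]:
        for b in blobs(im,lo,hi):
            v,u=np.nonzero(b); print(n,nm,(int(u.mean()),int(v.mean())),len(u),*rect(m,b,z,fish))
im,m=load('wrist0.png')
# objects by hand corners on wrist
pts=dict(blue=[(191,42),(304,45)],pink=[(204,82),(313,109)],black=[(172,148),(278,153)],stick=[(227,201),(269,205)],box=[(222,241),(264,234),(269,262),(229,269)],stap=[(203,299),(307,292)],wall=[(328,100),(323,200),(318,330)])
for k,p in pts.items(): print(k,np.round(onplane(m,p,dict(box=.014,stick=.008,stap=.03,wall=0).get(k,.008),True)*1000).tolist())
E
```

```text
scene blue (189, 146) 167 [467.6 357.9] [59.7 32.3] -1.3 [467.7 359.2]
scene blue (204, 157) 330 [464.6 293.2] [142.3  27. ] -2.9 [462.9 295.2]
scene yel (397, 261) 439 [ 491.3 -260.8] [60.3 50.6] 3.8 [ 490.2 -261.5]
scene yel (428, 279) 1371 [ 497.  -333.9] [148.   49.3] 4.2 [ 493.4 -334.1]
scene yel (457, 293) 765 [ 501.4 -395.9] [141.7  28.3] 4.6 [ 498.1 -395.7]
scene yel (407, 306) 73 [ 406.4 -329.2] [50.4  7.2] -85.6 [ 406.2 -330.2]
scene purple (239, 227) 242 [345.4  70.8] [131.3  12.6] 85.4 [345.2  69. ]
scene pink (298, 168) 60 [586.2  81.5] [45.3 13.3] -15.5 [586.5  81. ]
scene hl (189, 207) 113 [315.7 219.2] [96.8 17.8] -85.6 [315.9 198.4]
scene hl (396, 260) 77 [ 488.8 -258.3] [53.9 13.4] 12.1 [ 489.9 -257.4]
side blue (198, 230) 78 [576.8 149.5] [45.4 16.3] -7.4 [576.9 149.9]
side blue (212, 280) 583 [465.9 292.6] [142.3  28.1] -2.4 [464.7 290.4]
side blue (191, 301) 393 [468.2 358. ] [58.3 32.7] -2.3 [468.5 357.1]
side yel (311, 149) 102 [ 499.2 -397.1] [137.4  32.3] 3.1 [ 499.5 -400.8]
side yel (306, 156) 272 [ 495.1 -335.5] [150.4  53.7] 3.9 [ 495.2 -340.8]
side yel (2
[... 267 characters left out ...]
2 230.2]
wrist blue (283, 43) 292 [575.4 152.2] [43.1  9.4] -5.5 [575.1 152.4]
wrist purple (100, 123) 807 [345.5  71.5] [129.   12.5] 85.2 [345.8  71.8]
wrist pink (293, 104) 365 [586.6  81.8] [44.4 11. ] -15.7 [586.5  81.9]
wrist hl (83, 36) 252 [320.1 190. ] [34.9 17.1] -82.4 [320.3 189.9]
blue [[470.0, 159.0, 8.0], [598.0, 150.0, 8.0]]
pink [[485.0, 110.0, 8.0], [608.0, 77.0, 8.0]]
black [[444.0, 36.0, 8.0], [569.0, 27.0, 8.0]]
stick [[508.0, -29.0, 8.0], [558.0, -34.0, 8.0]]
box [[500.0, -77.0, 14.0], [552.0, -68.0, 14.0], [557.0, -105.0, 14.0], [507.0, -115.0, 14.0]]
stap [[473.0, -151.0, 30.0], [603.0, -138.0, 30.0]]
wall [[625.0, 88.0, 0.0], [622.0, -30.0, 0.0], [624.0, -222.0, 0.0]]
```

Emit:
drive_tool:
  deltas:
    - {"linear": [-41,154,-142],"twist": 86,"claw": 0.42}
    - {"linear": [-41,154,-142],"twist": 86,"claw": 0.42}
    - {"linear": [-41,154,-142],"twist": 86,"claw": 0.42}
    - {"linear": [-41,154,-142],"twist": 86,"claw": 0.42}
    - {"linear": [-41,154,-142],"twist": 86,"claw": 0.42}
    - {"linear": [-41,154,-142],"twist": 86,"claw": 0.42}
    - {"linear": [-41,154,-142],"twist": 86,"claw": 0.42}
    - {"linear": [-41,154,-142],"twist": 86,"claw": 0.42}
    - {"linear": [-41,154,-142],"twist": 86,"claw": 0.42}
    - {"linear": [-41,154,-142],"twist": 86,"claw": 0.42}
    - {"linear": [-41,154,-142],"twist": 86,"claw": 0.42}
    - {"linear": [-41,154,-142],"twist": 86,"claw": 0.42}
  squeeze: 40

```text
clock: 1.15
position: [0.5338, 0.154, 0.1]
ee_rot: [-0.0, 0.032, 0.999, -0.0]
contact_force: [0.3, -0.2, 0.2]
width: 0.0359
gripper_force: 0.0
```

Emit:
drive_tool:
  deltas:
    - {"linear": [0,0,-30],"claw": 0.42}
    - {"linear": [0,0,-60],"claw": 0.42}
    - {"linear": [0,0,-75],"claw": 0.42}
    - {"linear": [0,0,-85],"claw": 0.42}
    - {"linear": [0,0,-85],"claw": 0.42}
    - {"linear": [0,0,-85],"claw": 0.42}

```text
$.deltas[0]: bad value
```

```bash
python3 -c "
from h import *
grab('wrist','w1.png')"
```

```text
(no output)
```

View pics/w1.png

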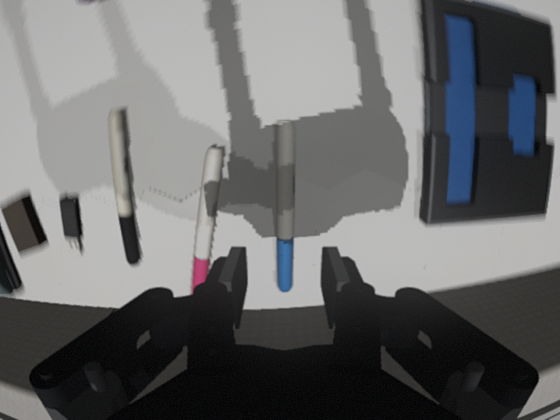

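The move was refused (twist is required in every row). The picture from z=100 shows the blue marker at column 285, spanning rows 120 to 290. It is centred between the fingertips, which are at columns 246 and 322.

Emit:
drive_tool:
  deltas:
    - {"linear": [0,0,-30],"twist": 0,"claw": 0.4}
    - {"linear": [0,0,-60],"twist": 0,"claw": 0.4}
    - {"linear": [0,0,-75],"twist": 0,"claw": 0.4}
    - {"linear": [0,0,-85],"twist": 0,"claw": 0.4}
    - {"linear": [0,0,-85],"twist": 0,"claw": 0.4}
    - {"linear": [0,0,-85],"twist": 0,"claw": 0.1}
    - {"linear": [0,0,-85],"twist": 0,"claw": 0.1}
    - {"linear": [0,0,-85],"twist": 0,"claw": 0.05}
    - {"linear": [0,0,-85],"twist": 0,"claw": 0.05}
    - {"linear": [0,0,-85],"twist": 0,"claw": 0.05}
    - {"linear": [0,0,-85],"twist": 0,"claw": 0.05}

```text
clock: 2.12
position: [0.5348, 0.1541, 0.0164]
ee_rot: [0.001, 0.035, 0.999, 0.0]
contact_force: [-0.8, 0.4, 4.3]
width: 0.0099
gripper_force: 41.4
```

Emit:
drive_tool:
  deltas:
    - {"linear": [0,0,20],"twist": 0,"claw": 0.05}
    - {"linear": [0,0,45],"twist": 0,"claw": 0.05}
    - {"linear": [0,0,45],"twist": 0,"claw": 0.05}

```text
clock: 2.37
position: [0.5369, 0.1545, 0.0643]
ee_rot: [0.004, 0.035, 0.999, 0.001]
contact_force: [1.8, 0.6, 0.7]
width: 0.0099
gripper_force: 40.8
```

```bash
python3 -c "
from h import *
grab('side','s2.png');grab('wrist','w2.png')
print(sensors.get_state()['width'],sensors.get_state()['gripper_force'])
a=cv2.imread('pics/s2.png')[100:300,120:360];b=cv2.imread('pics/w2.png')
cv2.imwrite('pics/c2.png',np.hstack([cv2.resize(a,(400,333)),cv2.resize(b,(400,300),interpolation=3)[:, :] if 0 else cv2.copyMakeBorder(cv2.resize(b,(400,300)),0,33,0,0,0)]))"
```

```text
0.009821005936685584 40.81915318965912
```

View pics/c2.png

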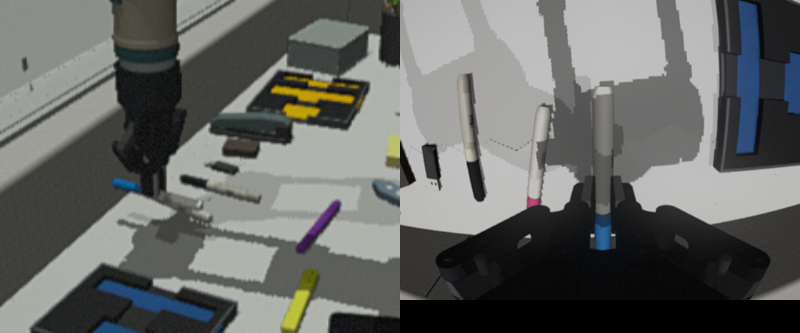

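The blue marker is held level in the fingers, on the barrel at crop (603,230). Next I carry it to the blue pocket.

Emit:
drive_tool:
  deltas:
    - {"linear": [-20,40,5],"twist": 1.5,"claw": 0.05}
    - {"linear": [-38,75,0],"twist": 1.5,"claw": 0.05}
    - {"linear": [-53,107,0],"twist": 1.5,"claw": 0.05}
    - {"linear": [-69,139,0],"twist": 1.5,"claw": 0.05}
    - {"linear": [-69,139,0],"twist": 1.5,"claw": 0.05}
    - {"linear": [-69,139,-15],"twist": 1.5,"claw": 0.05}
    - {"linear": [-69,139,-25],"twist": 1.5,"claw": 0.05}
    - {"linear": [-69,139,-25],"twist": 1.5,"claw": 0.05}
    - {"linear": [-69,139,-25],"twist": 1.5,"claw": 0.05}

```text
clock: 3.22
position: [0.4642, 0.292, 0.034]
ee_rot: [-0.002, 0.023, 1.0, -0.001]
contact_force: [-0.2, 0.6, 1.0]
width: 0.0098
gripper_force: 40.8
```

```bash
python3 -c "
from h import *
print(sensors.get_state()['position'])
im,m=grab('wrist','w3.png');
for k,z,lo,hi in [('all',.006,(100,130,40),(122,255,255))]:
  for b in blobs(im,lo,hi): print(rect(m,b,z,True),rect(m,b,.04,True))
cv2.imwrite('pics/w3c.png',cv2.imread('pics/w3.png')[60:300,150:450])"
```

```text
[0.46420136 0.29199294 0.03399001]
(array([375.6, 322.8]), array([27.4,  1. ]), 87.6, array([375.6, 324.1])) (array([379.8, 317.1]), array([21.6,  0.8]), 87.6, array([379.8, 318.1]))
(array([430.1, 295.5]), array([77.2, 26.8]), -2.2, array([415.8, 299.6])) (array([422.7, 295.6]), array([60.8, 21.1]), -2.2, array([411.5, 298.8]))
(array([468.8, 359.1]), array([63.1, 32.2]), -2.0, array([466.6, 359.3])) (array([453.3, 345.7]), array([49.7, 25.4]), -2.0, array([451.5, 345.8]))
(array([516. , 289.2]), array([40. , 23.3]), -1.0, array([517.8, 289.8])) (array([490.4, 290.6]), array([31.5, 18.4]), -1.0, array([491.8, 291.1]))
```

View pics/w3c.png

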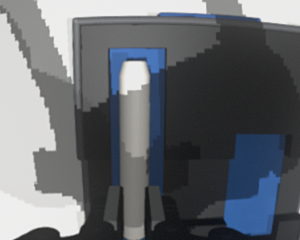

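The marker end at crop (133,62) lies inside the pocket (columns 110 to 165), with the pocket end at row 48. Lowering it now.

Emit:
drive_tool:
  deltas:
    - {"linear": [1,1.5,0],"twist": 0,"claw": 0.05}
    - {"linear": [1,1.5,-6],"twist": 0,"claw": 0.05}
    - {"linear": [1,1.5,-10],"twist": 0,"claw": 0.05}
    - {"linear": [1,1.5,-13],"twist": 0,"claw": 0.05}
    - {"linear": [1,1.5,-13],"twist": 0,"claw": 0.05}
    - {"linear": [1,1.5,-13],"twist": 0,"claw": 0.3}
    - {"linear": [1,1.5,-13],"twist": 0,"claw": 0.3}
    - {"linear": [1,1.5,-13],"twist": 0,"claw": 0.3}

```text
clock: 3.93
position: [0.4659, 0.2944, 0.0222]
ee_rot: [-0.0, 0.022, 1.0, -0.0]
contact_force: [-0.1, -0.1, -0.6]
width: 0.0258
gripper_force: 0.0
```

Emit:
drive_tool:
  deltas:
    - {"linear": [0,0,35],"twist": 0,"claw": 0.3}
    - {"linear": [5,-20,65],"twist": 0,"claw": 0.3}
    - {"linear": [13,-60,75],"twist": -3.5,"claw": 0.42}
    - {"linear": [21,-100,75],"twist": -3.5,"claw": 0.42}
    - {"linear": [29,-140,75],"twist": -3.5,"claw": 0.42}
    - {"linear": [37,-180,75],"twist": -3.5,"claw": 0.42}
    - {"linear": [45,-220,75],"twist": -3.5,"claw": 0.42}
    - {"linear": [53,-260,75],"twist": -3.5,"claw": 0.42}
    - {"linear": [60,-300,75],"twist": -3.5,"claw": 0.42}
    - {"linear": [67,-326,75],"twist": -3.5,"claw": 0.42}
    - {"linear": [67,-326,75],"twist": -3.5,"claw": 0.42}
    - {"linear": [67,-326,75],"twist": -3.5,"claw": 0.42}

```text
clock: 4.93
position: [0.5332, -0.0329, 0.0971]
ee_rot: [-0.0, 0.054, 0.999, 0.0]
contact_force: [-0.1, 0.7, 0.3]
width: 0.0356
gripper_force: 0.0
```

```bash
python3 -c "
from h import *
grab('wrist','w4.png');grab('side','s4.png')
a=cv2.imread('pics/s4.png')[230:350,120:280];b=cv2.imread('pics/w4.png')
cv2.imwrite('pics/c4.png',np.hstack([b[:,60:500],cv2.copyMakeBorder(cv2.resize(a,(360,270)),0,150,0,0,0)]))"
```

```text
(no output)
```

View pics/c4.png

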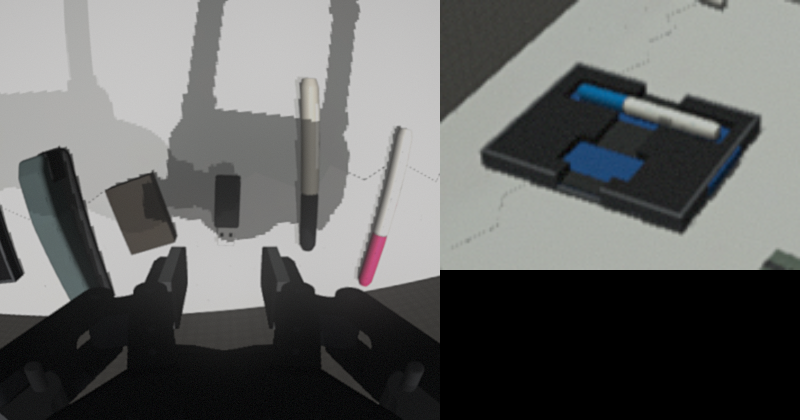

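The blue marker lies in its pocket. The stick is between the fingertips at pixels u 275 to 301, v 175 to 241, including the plug. Measuring the stick, box and pink marker here.

```bash
python3 -c "
from h import *
im,m=load('w4.png')
for k,p,z in [('stick',[(288,175),(287.5,241)],.006),('box',[(166,188),(212,172),(237,239),(192,254)],.014),('pink',[(463,127),(426,284)],.008),('stap',[(105,153),(166,300)],.03)]:
  P=onplane(m,p,z,True)*1000; print(k,np.round(P[:,:2]).tolist(),np.round(P.mean(0)),np.round(np.degrees(np.arctan2(*(P[1]-P[0])[[1,0]]))))"
```

```text
stick [[506.0, -27.0], [555.0, -32.0]] [531. -29.   6.] -7.0
box [[504.0, -113.0], [497.0, -78.0], [547.0, -68.0], [555.0, -104.0]] [526. -91.  14.] 101.0
pink [[481.0, 108.0], [608.0, 79.0]] [545.  93.   8.] -13.0
stap [[471.0, -148.0], [585.0, -128.0]] [ 528. -138.   30.] 10.0
```

Emit:
drive_tool:
  deltas:
    - {"linear": [-1,1.5,-30],"twist": -0.5,"claw": 0.42}
    - {"linear": [-1,1.5,-60],"twist": -0.5,"claw": 0.42}
    - {"linear": [-1,1.5,-75],"twist": -0.5,"claw": 0.42}
    - {"linear": [-1,1.5,-83],"twist": -0.5,"claw": 0.42}
    - {"linear": [-1,1.5,-83],"twist": -0.5,"claw": 0.42}
    - {"linear": [-1,1.5,-83],"twist": -0.5,"claw": 0.42}
    - {"linear": [-1,1.5,-83],"twist": -0.5,"claw": 0.42}

```text
clock: 5.62
position: [0.533, -0.0296, 0.0154]
ee_rot: [0.001, 0.057, 0.998, -0.0]
contact_force: [-0.1, 0.9, -0.2]
width: 0.036
gripper_force: 0.0
```

Emit:
drive_tool:
  deltas:
    - {"linear": [0,0,-2],"twist": 0,"claw": 0.28}
    - {"linear": [0,0,-2],"twist": 0,"claw": 0.28}
    - {"linear": [0,0,-2],"twist": 0,"claw": 0.28}
    - {"linear": [0,0,-2],"twist": 0,"claw": 0.28}

```text
clock: 5.95
position: [0.5323, -0.0301, 0.0128]
ee_rot: [0.0, 0.057, 0.998, 0.0]
contact_force: [-0.3, -0.7, 0.1]
width: 0.0238
gripper_force: 0.0
```

Emit:
drive_tool:
  deltas:
    - {"linear": [0,0,0],"twist": 0,"claw": 0.1}
    - {"linear": [0,0,0],"twist": 0,"claw": 0.1}
    - {"linear": [0,0,0],"twist": 0,"claw": 0.1}
    - {"linear": [0,0,0],"twist": 0,"claw": 0.1}
    - {"linear": [0,0,0],"twist": 0,"claw": 0.1}

```text
clock: 6.37
position: [0.5323, -0.0301, 0.0129]
ee_rot: [0.0, 0.057, 0.998, -0.0]
contact_force: [-0.9, 1.0, 5.5]
width: 0.0165
gripper_force: 40.8
```

Emit:
drive_tool:
  deltas:
    - {"linear": [0,0,30],"twist": 0,"claw": 0.1}
    - {"linear": [0,10,55],"twist": 0,"claw": 0.1}
    - {"linear": [-7,50,55],"twist": 4,"claw": 0.1}
    - {"linear": [-14,90,55],"twist": 4,"claw": 0.1}
    - {"linear": [-21,130,55],"twist": 4,"claw": 0.1}
    - {"linear": [-28,170,55],"twist": 4,"claw": 0.1}
    - {"linear": [-35,210,55],"twist": 4,"claw": 0.1}
    - {"linear": [-42,250,55],"twist": 4,"claw": 0.1}
    - {"linear": [-49,290,55],"twist": 4,"claw": 0.1}
    - {"linear": [-56,330,55],"twist": 4,"claw": 0.1}
    - {"linear": [-61,365,55],"twist": 4,"claw": 0.1}
    - {"linear": [-64,388,55],"twist": 4,"claw": 0.1}

```text
clock: 7.37
position: [0.467, 0.3614, 0.067]
ee_rot: [0.0, 0.021, 1.0, 0.001]
contact_force: [-0.1, -0.3, 0.5]
width: 0.0164
gripper_force: 40.1
```

Emit:
drive_tool:
  deltas:
    - {"linear": [0,0,-15],"twist": 0,"claw": 0.1}
    - {"linear": [0,0,-30],"twist": 0,"claw": 0.1}
    - {"linear": [0,0,-30],"twist": 0,"claw": 0.1}
    - {"linear": [0,0,-30],"twist": 0,"claw": 0.1}

```text
clock: 7.7
position: [0.4671, 0.3575, 0.0363]
ee_rot: [-0.001, 0.022, 1.0, -0.001]
contact_force: [0.1, 0.7, 0.4]
width: 0.0163
gripper_force: 40.1
```

```bash
python3 -c "
from h import *
s=sensors.get_state();print(s['position'],s['width'])
im,m=grab('wrist','w5.png');
for b in blobs(im,(100,130,40),(122,255,255)): print(rect(m,b,.006,True))
cv2.imwrite('pics/w5c.png',cv2.imread('pics/w5.png')[60:330,130:430])"
```

```text
[0.46710489 0.35754542 0.0363273 ] 0.01627018435023184
(array([376. , 331.3]), array([50.7,  1.1]), 87.4, array([375.9, 330.6]))
(array([445., 294.]), array([108.4,  27.2]), -2.2, array([433.6, 293.2]))
(array([451.8, 359.5]), array([32.3, 29.5]), 87.4, array([447.5, 360.4]))
(array([528.6, 280.6]), array([12.4,  7.2]), -54.5, array([528.5, 280.5]))
```

View pics/w5c.png

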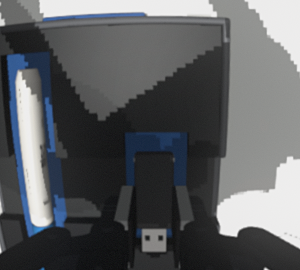

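Stick held straight (crop columns 133 to 175) over its pocket (columns 125 to 187). Lowering it.

Emit:
drive_tool:
  deltas:
    - {"linear": [1,1.5,-6],"twist": 0,"claw": 0.1}
    - {"linear": [1,1.5,-12],"twist": 0,"claw": 0.1}
    - {"linear": [1,1.5,-17],"twist": 0,"claw": 0.1}
    - {"linear": [1,1.5,-17],"twist": 0,"claw": 0.1}
    - {"linear": [1,1.5,-17],"twist": 0,"claw": 0.1}
    - {"linear": [1,1.5,-17],"twist": 0,"claw": 0.34}
    - {"linear": [1,1.5,-17],"twist": 0,"claw": 0.34}
    - {"linear": [1,1.5,-17],"twist": 0,"claw": 0.34}

```text
clock: 8.42
position: [0.4692, 0.3596, 0.0206]
ee_rot: [0.0, 0.022, 1.0, 0.0]
contact_force: [0.3, -0.4, -0.5]
width: 0.0288
gripper_force: 0.0
```

Emit:
drive_tool:
  deltas:
    - {"linear": [0,0,35],"twist": 0,"claw": 0.34}
    - {"linear": [0,-10,75],"twist": 0,"claw": 0.34}
    - {"linear": [6,-50,90],"twist": 3,"claw": 0.5}
    - {"linear": [12,-91,90],"twist": 8,"claw": 0.5}
    - {"linear": [18,-132,90],"twist": 8,"claw": 0.5}
    - {"linear": [24,-173,90],"twist": 8,"claw": 0.5}
    - {"linear": [30,-214,90],"twist": 8,"claw": 0.5}
    - {"linear": [36,-255,90],"twist": 8,"claw": 0.5}
    - {"linear": [42,-296,90],"twist": 8,"claw": 0.5}
    - {"linear": [48,-337,90],"twist": 8,"claw": 0.5}
    - {"linear": [52,-378,90],"twist": 8,"claw": 0.5}
    - {"linear": [56,-419,90],"twist": 8,"claw": 0.5}

```text
clock: 9.42
position: [0.5251, -0.0616, 0.1108]
ee_rot: [0.001, -0.047, 0.999, -0.0]
contact_force: [0.4, 0.4, -0.1]
width: 0.0426
gripper_force: 0.0
```

Emit:
drive_tool:
  deltas:
    - {"linear": [5,-41,0],"twist": 0,"claw": 0.5}
    - {"linear": [10,-82,0],"twist": 0,"claw": 0.5}
    - {"linear": [10,-82,0],"twist": 0,"claw": 0.5}
    - {"linear": [10,-82,0],"twist": 0,"claw": 0.5}

```text
clock: 9.75
position: [0.5354, -0.1439, 0.1105]
ee_rot: [0.0, -0.045, 0.999, -0.0]
contact_force: [-0.9, 0.9, 0.6]
width: 0.0429
gripper_force: 0.0
```

```bash
python3 -c "
from h import *
s=sensors.get_state();print(s['position'],s['width'])
im,m=grab('wrist','w6.png');grab('side','s6.png');grab('scene','c6.png')
a=cv2.imread('pics/s6.png')[240:340,120:280]
cv2.imwrite('pics/w6c.png',np.hstack([cv2.imread('pics/w6.png')[:,60:500],cv2.copyMakeBorder(cv2.resize(a,(360,225)),0,195,0,0,0)]))"
```

```text
[ 0.53536295 -0.14393386  0.1104501 ] 0.042866170342137196
```

View pics/w6c.png

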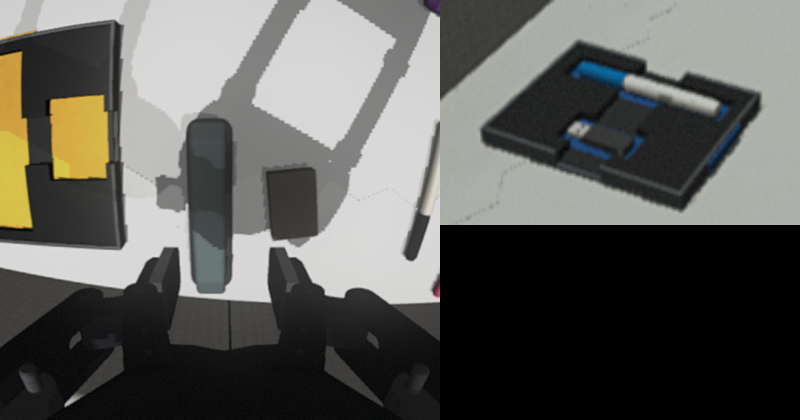

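Both blue-kit items are in their pockets. The stapler runs from (270,118) to (271,293) in full-image pixels. Its centre is slightly left of the midpoint between the fingertips.

```bash
python3 -c "
from h import *
im,m=load('w6.png')
for k,p,z in [('top34',[(269.5,118),(270,283)],.034),('mid34',[(247,150),(292,150),(249,260),(291,260)],.034),('base8',[(269.5,118),(271,293)],.008),('base8w',[(247,150),(292,150),(249,260),(291,260)],.008),('box',[(325,170),(373,168),(378,236),(331,241)],.014)]:
  P=onplane(m,p,z,True)*1000; print(k,np.round(P[:,:2]).tolist(),np.round(P.mean(0)))
im,m=load('scene0.png')
print(np.round(onplane(m,[(383,205),(378,222),(352,243),(359,222)],.008)*1000))
im,m=load('side0.png')
print(np.round(onplane(m,[(247,178),(250,185),(293,186),(295,178)],.008)*1000))
"
```

```text
top34 [[469.0, -159.0], [585.0, -149.0]] [ 527. -154.   34.]
mid34 [[491.0, -172.0], [488.0, -143.0], [568.0, -166.0], [565.0, -136.0]] [ 528. -154.   34.]
base8 [[470.0, -160.0], [610.0, -148.0]] [ 540. -154.    8.]
base8w [[494.0, -174.0], [491.0, -142.0], [581.0, -168.0], [578.0, -134.0]] [ 536. -154.    8.]
box [[503.0, -117.0], [497.0, -82.0], [549.0, -69.0], [556.0, -106.0]] [526. -93.  14.]
[[ 611. -153.    8.]
 [ 558. -171.    8.]
 [ 469. -158.    8.]
 [ 530. -137.    8.]]
[[ 592. -131.    8.]
 [ 567.  -96.    8.]
 [ 463. -135.    8.]
 [ 475. -182.    8.]]
```

```bash
python3 -c "
import cv2,numpy as np
a=cv2.imread('pics/scene0.png')[185:255,330:400];b=cv2.imread('pics/side0.png')[155:195,235:305]
cv2.imwrite('pics/st.png',np.hstack([cv2.resize(a,(400,400)),cv2.copyMakeBorder(cv2.resize(b,(400,229)),0,171,0,0,0)]))"
```

```text
(no output)
```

View pics/st.png

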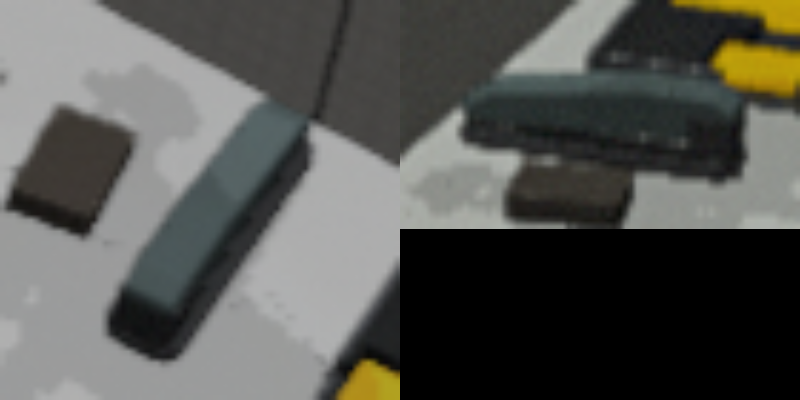

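The stapler's arm runs nearly its full length. Base footprint centre is about (538,-154) at 5°.

Emit:
drive_tool:
  deltas:
    - {"linear": [2.5,-10,-10],"twist": -0.5,"claw": 0.44}
    - {"linear": [2.5,-10,-40],"twist": -0.5,"claw": 0.44}
    - {"linear": [2.5,-10,-70],"twist": -0.5,"claw": 0.44}
    - {"linear": [2.5,-10,-80],"twist": -0.5,"claw": 0.44}
    - {"linear": [2.5,-10,-87],"twist": -0.5,"claw": 0.44}
    - {"linear": [2.5,-10,-87],"twist": -0.5,"claw": 0.44}
    - {"linear": [2.5,-10,-87],"twist": -0.5,"claw": 0.44}

```text
clock: 10.48
position: [0.5382, -0.1514, 0.0238]
ee_rot: [0.0, -0.044, 0.999, -0.0]
contact_force: [0.3, -0.2, 0.3]
width: 0.0379
gripper_force: 0.0
```

Emit:
drive_tool:
  deltas:
    - {"linear": [0,0,0],"twist": 0,"claw": 0.15}
    - {"linear": [0,0,0],"twist": 0,"claw": 0.15}
    - {"linear": [0,0,0],"twist": 0,"claw": 0.15}
    - {"linear": [0,0,0],"twist": 0,"claw": 0.15}
    - {"linear": [0,0,0],"twist": 0,"claw": 0.15}
    - {"linear": [0,0,0],"twist": 0,"claw": 0.15}
  squeeze: 60

```text
clock: 10.98
position: [0.5389, -0.1522, 0.025]
ee_rot: [0.002, -0.043, 0.999, -0.001]
contact_force: [0.2, -1.2, 6.2]
width: 0.0206
gripper_force: 61.5
```

Emit:
drive_tool:
  deltas:
    - {"linear": [0,0,20],"twist": 0,"claw": 0.15}
    - {"linear": [-4,-10,45],"twist": 0,"claw": 0.15}
    - {"linear": [-12,-50,45],"twist": -1,"claw": 0.15}
    - {"linear": [-20,-85,45],"twist": -1,"claw": 0.15}
    - {"linear": [-28,-120,45],"twist": -1,"claw": 0.15}
    - {"linear": [-36,-152,45],"twist": -1,"claw": 0.15}
    - {"linear": [-41.5,-182.5,45],"twist": -1,"claw": 0.15}
    - {"linear": [-41.5,-182.5,30],"twist": -1,"claw": 0.15}
    - {"linear": [-41.5,-182.5,25],"twist": -1,"claw": 0.15}
    - {"linear": [-41.5,-182.5,25],"twist": -1,"claw": 0.15}
    - {"linear": [-41.5,-182.5,25],"twist": -1,"claw": 0.15}

```text
clock: 11.9
position: [0.4953, -0.3324, 0.0477]
ee_rot: [-0.001, -0.035, 0.999, 0.001]
contact_force: [0.0, 0.2, -2.8]
width: 0.0208
gripper_force: 60.4
```

```bash
python3 -c "
from h import *
s=sensors.get_state();print(s['position'],s['width'])
im,m=grab('wrist','w7.png');grab('scene','c7.png')
for b in blobs(im,(18,150,50),(30,255,255)): print(rect(m,b,.006,True))
a=cv2.imread('pics/c7.png')[190:350,340:500]
cv2.imwrite('pics/w7c.png',np.hstack([cv2.imread('pics/w7.png')[:360,90:450],cv2.resize(a,(360,360))]))"
```

```text
[ 0.49532214 -0.33244507  0.0476967 ] 0.02079805815037612
(array([ 463.1, -336.6]), array([87.4, 48.9]), 4.0, array([ 451.7, -343.5]))
(array([ 483.8, -397.8]), array([114.5,  27.7]), 4.5, array([ 478.3, -398.5]))
(array([ 491.5, -261.1]), array([63.4, 50.4]), 4.6, array([ 489.8, -262.2]))
(array([ 567.2, -347.9]), array([12.5,  2.7]), 1.3, array([ 567.7, -347.9]))
```

View pics/w7c.png

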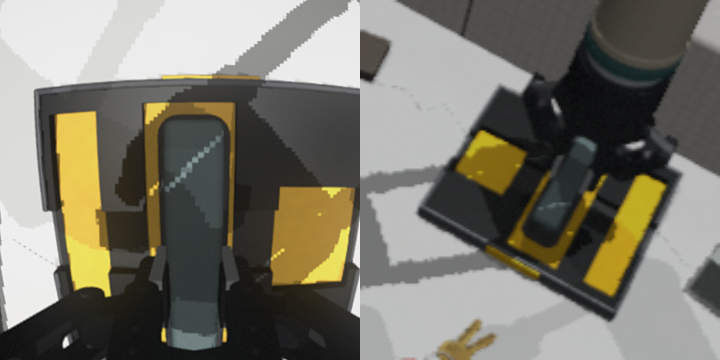

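Stapler is inside the outline of its pocket (crop columns 160 to 230 against 145 to 237; near ends at rows 115 and 102), so I lower with a small correction.

Emit:
drive_tool:
  deltas:
    - {"linear": [1,-2,0],"twist": 0,"claw": 0.15}
    - {"linear": [1,-2,-6],"twist": 0,"claw": 0.15}
    - {"linear": [1,-2,-12],"twist": 0,"claw": 0.15}
    - {"linear": [1,-2,-17],"twist": 0,"claw": 0.15}
    - {"linear": [1,-2,-17],"twist": 0,"claw": 0.15}
    - {"linear": [1,-2,-17],"twist": 0,"claw": 0.15}
    - {"linear": [1,-2,-17],"twist": 0,"claw": 0.38}
    - {"linear": [1,-2,-17],"twist": 0,"claw": 0.38}
    - {"linear": [1,-2,-17],"twist": 0,"claw": 0.38}

```text
clock: 12.75
position: [0.4971, -0.3362, 0.0313]
ee_rot: [0.0, -0.034, 0.999, -0.0]
contact_force: [-0.4, 0.6, 0.1]
width: 0.0326
gripper_force: 0.0
```

Emit:
drive_tool:
  deltas:
    - {"linear": [0,0,35],"twist": 0,"claw": 0.38}
    - {"linear": [0,10,65],"twist": 0,"claw": 0.38}
    - {"linear": [5,50,65],"twist": 4,"claw": 0.7}
    - {"linear": [10,90,65],"twist": 8,"claw": 0.7}
    - {"linear": [16,130,65],"twist": 8,"claw": 0.7}
    - {"linear": [22,170,65],"twist": 8,"claw": 0.7}
    - {"linear": [27,210,65],"twist": 8,"claw": 0.7}
    - {"linear": [30.5,244.5,65],"twist": 8,"claw": 0.7}
    - {"linear": [30.5,244.5,65],"twist": 8,"claw": 0.7}
    - {"linear": [30.5,244.5,65],"twist": 8,"claw": 0.7}

```text
clock: 13.58
position: [0.5276, -0.0898, 0.0965]
ee_rot: [0.0, -0.106, 0.994, -0.0]
contact_force: [0.6, -1.0, 0.1]
width: 0.06
gripper_force: 0.0
```

```bash
python3 -c "
from h import *
s=sensors.get_state();print(s['position'],s['width'])
im,m=grab('wrist','w8.png');grab('scene','c8.png')
a=cv2.imread('pics/c8.png')[190:350,340:500]
cv2.imwrite('pics/w8c.png',np.hstack([cv2.imread('pics/w8.png')[:,70:500],cv2.copyMakeBorder(cv2.resize(a,(360,360)),0,60,0,0,0)]))"
```

```text
[ 0.52759707 -0.08977646  0.09652942] 0.060021969862504625
```

View pics/w8c.png

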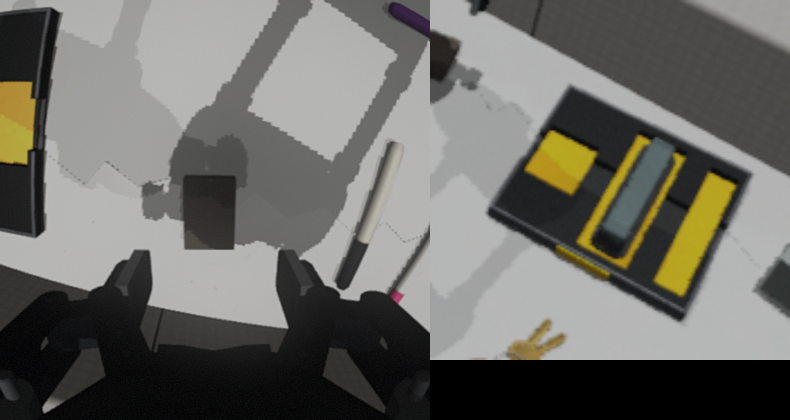

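The stapler is down in its pocket. The box sits square between the fingers at crop u 183 to 235, v 176 to 248.

```bash
python3 -c "
from h import *
im,m=load('w8.png')
P=onplane(m,[(253,176),(305,176),(304,248),(255,249)],.014,True)*1000;print(np.round(P,1),P.mean(0))"
```

```text
[[ 504.1 -115.9   14. ]
 [ 496.8  -81.7   14. ]
 [ 547.9  -70.5   14. ]
 [ 556.1 -104.8   14. ]] [526.22571625 -93.2365829   14.        ]
```

Emit:
drive_tool:
  deltas:
    - {"linear": [-1,-3,-25],"twist": 0,"claw": 0.7}
    - {"linear": [-1,-3,-55],"twist": 0,"claw": 0.7}
    - {"linear": [-1,-3,-73],"twist": 0,"claw": 0.7}
    - {"linear": [-1,-3,-82],"twist": 0,"claw": 0.7}
    - {"linear": [-1,-3,-82],"twist": 0,"claw": 0.7}
    - {"linear": [-1,-3,-82],"twist": 0,"claw": 0.3}
    - {"linear": [-1,-3,-82],"twist": 0,"claw": 0.3}
    - {"linear": [-1,-3,-82],"twist": 0,"claw": 0.3}
    - {"linear": [-1,-3,-82],"twist": 0,"claw": 0.3}
    - {"linear": [-1,-3,-82],"twist": 0,"claw": 0.3}
    - {"linear": [-1,-3,-82],"twist": 0,"claw": 0.3}
  squeeze: 40

```text
clock: 14.6
position: [0.5276, -0.095, 0.0156]
ee_rot: [0.001, -0.104, 0.995, -0.001]
contact_force: [0.4, -0.9, 5.2]
width: 0.0348
gripper_force: 40.7
```

Emit:
drive_tool:
  deltas:
    - {"linear": [0,0,25],"twist": 0,"claw": 0.3}
    - {"linear": [-4,-15,45],"twist": -4,"claw": 0.3}
    - {"linear": [-11,-55,45],"twist": -8,"claw": 0.3}
    - {"linear": [-19,-93,45],"twist": -8,"claw": 0.3}
    - {"linear": [-27,-131,45],"twist": -8,"claw": 0.3}
    - {"linear": [-34,-167,45],"twist": -8,"claw": 0.3}
    - {"linear": [-34,-167,32],"twist": -8,"claw": 0.3}
    - {"linear": [-34,-167,22],"twist": -8,"claw": 0.3}
    - {"linear": [-34,-167,22],"twist": -8,"claw": 0.3}
    - {"linear": [-34,-167,22],"twist": -8,"claw": 0.3}

```text
clock: 15.43
position: [0.4916, -0.2599, 0.0354]
ee_rot: [-0.001, -0.035, 0.999, 0.001]
contact_force: [-0.4, 0.2, 0.0]
width: 0.0351
gripper_force: 40.1
```

```bash
python3 -c "
from h import *
s=sensors.get_state();print(s['position'],s['width'])
im,m=grab('wrist','w9.png')
for b in blobs(im,(18,150,50),(30,255,255)): print(rect(m,b,.006,True))
cv2.imwrite('pics/w9c.png',cv2.imread('pics/w9.png')[60:360,130:430])"
```

```text
[ 0.49163353 -0.25985886  0.03544046] 0.03509523499140912
(array([ 404.8, -333. ]), array([51.1,  1.4]), -85.7, array([ 404.8, -332.6]))
(array([ 474.2, -335.4]), array([112.8,  46. ]), 6.8, array([ 457.6, -325.6]))
(array([ 500.4, -397.4]), array([148.4,  28.2]), 4.0, array([ 493. , -399.5]))
(array([ 475.6, -262.6]), array([50.6, 31.6]), -85.9, array([ 468.4, -265.3]))
```

View pics/w9c.png

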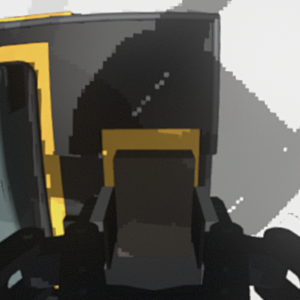

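Box (crop columns 112 to 195) is centred on its pocket (columns 102 to 198). Lowering it.

Emit:
drive_tool:
  deltas:
    - {"linear": [1,-1.5,-5],"twist": 0,"claw": 0.3}
    - {"linear": [1,-1.5,-10],"twist": 0,"claw": 0.3}
    - {"linear": [1,-1.5,-14],"twist": 0,"claw": 0.3}
    - {"linear": [1,-1.5,-14],"twist": 0,"claw": 0.3}
    - {"linear": [1,-1.5,-14],"twist": 0,"claw": 0.3}
    - {"linear": [1,-1.5,-14],"twist": 0,"claw": 0.55}
    - {"linear": [1,-1.5,-14],"twist": 0,"claw": 0.55}
    - {"linear": [1,-1.5,-14],"twist": 0,"claw": 0.55}

```text
clock: 16.15
position: [0.4935, -0.263, 0.0224]
ee_rot: [0.0, -0.034, 0.999, 0.0]
contact_force: [0.4, -0.8, 0.5]
width: 0.0466
gripper_force: 0.0
```

Emit:
drive_tool:
  deltas:
    - {"linear": [0,0,35],"twist": 0,"claw": 0.55}
    - {"linear": [0,10,70],"twist": 0,"claw": 0.55}
    - {"linear": [6,50,73],"twist": -6,"claw": 0.4}
    - {"linear": [12,90,73],"twist": -12,"claw": 0.4}
    - {"linear": [18,130,73],"twist": -18.5,"claw": 0.4}
    - {"linear": [24,170,73],"twist": -18.5,"claw": 0.4}
    - {"linear": [30,210,73],"twist": -18.5,"claw": 0.4}
    - {"linear": [36,250,73],"twist": -18.5,"claw": 0.4}
    - {"linear": [42,290,73],"twist": -18.5,"claw": 0.4}
    - {"linear": [48,330,73],"twist": -18.5,"claw": 0.4}
    - {"linear": [52.5,356.5,73],"twist": -18.5,"claw": 0.4}
    - {"linear": [52.5,356.5,73],"twist": -18.5,"claw": 0.4}

```text
clock: 17.15
position: [0.5468, 0.0985, 0.0956]
ee_rot: [0.001, 0.124, 0.992, 0.001]
contact_force: [0.5, -1.5, 0.1]
width: 0.0343
gripper_force: 0.0
```

```bash
python3 -c "
from h import *
s=sensors.get_state();print(s['position'],s['width'])
im,m=grab('wrist','w10.png');grab('scene','c10.png')
for b in blobs(im,(160,100,50),(176,255,255)): print(rect(m,b,.008,True))
a=cv2.imread('pics/c10.png')[190:350,340:500]
cv2.imwrite('pics/w10c.png',np.hstack([cv2.imread('pics/w10.png')[:,70:500],cv2.copyMakeBorder(cv2.resize(a,(360,360)),0,60,0,0,0)]))"
```

```text
[0.54680989 0.09845382 0.09559847] 0.03434862737867118
(array([587.2,  80.9]), array([44.5, 11. ]), -14.5, array([585.8,  81.3]))
```

View pics/w10c.png

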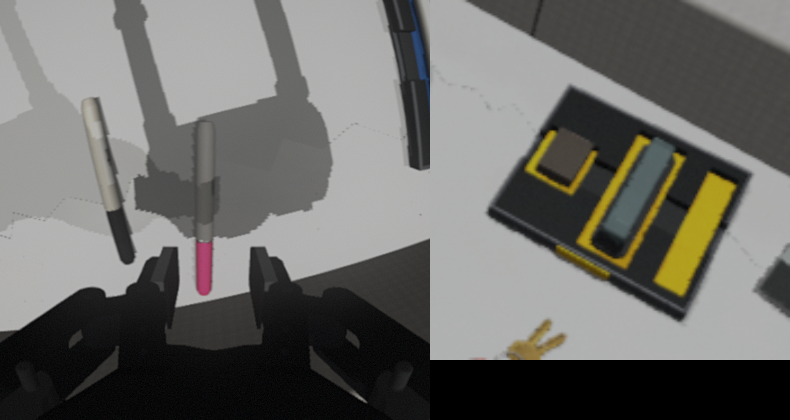

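Box is in its pocket. The pink marker lies straight at crop column 204, between the fingers, and the arm was still settling.

Emit:
drive_tool:
  deltas:
    - {"linear": [0,-1,0],"twist": 0,"claw": 0.4}
    - {"linear": [0,-1,-10],"twist": 0,"claw": 0.4}
    - {"linear": [0,-1,-40],"twist": 0,"claw": 0.4}
    - {"linear": [0,-1,-65],"twist": 0,"claw": 0.4}
    - {"linear": [0,-1,-80],"twist": 0,"claw": 0.4}
    - {"linear": [0,-1,-80],"twist": 0,"claw": 0.4}
    - {"linear": [0,-1,-80],"twist": 0,"claw": 0.05}
    - {"linear": [0,-1,-80],"twist": 0,"claw": 0.05}
    - {"linear": [0,-1,-80],"twist": 0,"claw": 0.05}
    - {"linear": [0,-1,-80],"twist": 0,"claw": 0.05}
    - {"linear": [0,-1,-80],"twist": 0,"claw": 0.05}
    - {"linear": [0,-1,-80],"twist": 0,"claw": 0.05}

```text
clock: 18.25
position: [0.5464, 0.0925, 0.016]
ee_rot: [0.001, 0.127, 0.992, 0.0]
contact_force: [-0.1, 0.3, 0.2]
width: 0.0097
gripper_force: 41.3
```

Emit:
drive_tool:
  deltas:
    - {"linear": [0,0,35],"twist": 0,"claw": 0.05}
    - {"linear": [0,-5,70],"twist": 0,"claw": 0.05}
    - {"linear": [-4,-45,75],"twist": 6,"claw": 0.05}
    - {"linear": [-8,-86,75],"twist": 12,"claw": 0.05}
    - {"linear": [-12,-127,75],"twist": 19,"claw": 0.05}
    - {"linear": [-16,-168,75],"twist": 19,"claw": 0.05}
    - {"linear": [-20,-209,75],"twist": 19,"claw": 0.05}
    - {"linear": [-24,-250,75],"twist": 19,"claw": 0.05}
    - {"linear": [-28,-291,75],"twist": 19,"claw": 0.05}
    - {"linear": [-32,-332,75],"twist": 19,"claw": 0.05}
    - {"linear": [-36,-373,75],"twist": 19,"claw": 0.05}
    - {"linear": [-40,-414,75],"twist": 19,"claw": 0.05}

```text
clock: 19.25
position: [0.5055, -0.3234, 0.0907]
ee_rot: [0.0, -0.039, 0.999, -0.0]
contact_force: [0.7, 0.1, -0.5]
width: 0.0101
gripper_force: 41.3
```

Emit:
drive_tool:
  deltas:
    - {"linear": [-3,-40,0],"twist": 0,"claw": 0.05}
    - {"linear": [-6,-75,0],"twist": 0,"claw": 0.05}
    - {"linear": [-6,-75,0],"twist": 0,"claw": 0.05}
    - {"linear": [-6,-75,-25],"twist": 0,"claw": 0.05}
    - {"linear": [-6,-75,-50],"twist": 0,"claw": 0.05}
    - {"linear": [-6,-75,-52],"twist": 0,"claw": 0.05}
    - {"linear": [-6,-75,-52],"twist": 0,"claw": 0.05}

```text
clock: 19.83
position: [0.499, -0.395, 0.0369]
ee_rot: [-0.001, -0.039, 0.999, 0.002]
contact_force: [-0.1, -0.2, 0.5]
width: 0.0095
gripper_force: 41.3
```

```bash
python3 -c "
from h import *
s=sensors.get_state();print(s['position'],s['width'],s['ee_rot'])
im,m=grab('wrist','w11.png')
for b in blobs(im,(18,150,50),(30,255,255)): print(rect(m,b,.006,True))
cv2.imwrite('pics/w11c.png',cv2.imread('pics/w11.png')[60:360,130:430])"
```

```text
[ 0.49901104 -0.39500411  0.03694185] 0.009455354659573813 [-0.00143526 -0.03886389  0.99924214  0.00163754]
(array([ 404.8, -326.8]), array([51.,  1.]), -85.9, array([ 404.9, -328.2]))
(array([ 473.5, -336.1]), array([109.5,  47. ]), 2.3, array([ 453. , -347.6]))
(array([ 441.2, -412.3]), array([24.8,  2.5]), 3.7, array([ 442. , -412.5]))
(array([ 460.5, -388.1]), array([73.1, 17.9]), 16.5, array([ 454. , -389.5]))
(array([ 471.6, -408.1]), array([56. ,  6.3]), 3.6, array([ 475.6, -407.4]))
(array([ 477.4, -270.3]), array([70.4, 39. ]), -41.5, array([ 476.4, -269.4]))
(array([ 563.4, -399.4]), array([17.6,  4.5]), 3.3, array([ 563.9, -399.4]))
(array([ 562. , -380.5]), array([17.6,  4.5]), 5.4, array([ 562.5, -380.4]))
```

View pics/w11c.png

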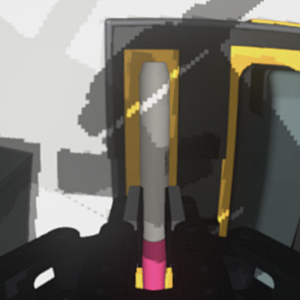

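Pink marker (crop columns 141 to 167) is within its pocket (columns 124 to 178), ends inside. Lowering it.

Emit:
drive_tool:
  deltas:
    - {"linear": [1,-1.5,-5],"twist": 0,"claw": 0.05}
    - {"linear": [1,-1.5,-10],"twist": 0,"claw": 0.05}
    - {"linear": [1,-1.5,-15.5],"twist": 0,"claw": 0.05}
    - {"linear": [1,-1.5,-15.5],"twist": 0,"claw": 0.05}
    - {"linear": [1,-1.5,-15.5],"twist": 0,"claw": 0.05}
    - {"linear": [1,-1.5,-15.5],"twist": 0,"claw": 0.3}
    - {"linear": [1,-1.5,-15.5],"twist": 0,"claw": 0.3}
    - {"linear": [1,-1.5,-15.5],"twist": 0,"claw": 0.3}

```text
clock: 20.55
position: [0.5012, -0.3981, 0.0231]
ee_rot: [0.0, -0.039, 0.999, -0.0]
contact_force: [-0.2, -0.6, -0.7]
width: 0.0256
gripper_force: 0.0
```

Emit:
drive_tool:
  deltas:
    - {"linear": [0,0,30],"twist": 0,"claw": 0.3}
    - {"linear": [0,0,65],"twist": 0,"claw": 0.3}
    - {"linear": [-10,30,100],"twist": 0,"claw": 0.3}
    - {"linear": [-20,60,140],"twist": 0,"claw": 0.3}
    - {"linear": [-30,90,170],"twist": 0,"claw": 0.3}
    - {"linear": [-30,120,200],"twist": 0,"claw": 0.3}
    - {"linear": [-30,160,200],"twist": 0,"claw": 0.3}
    - {"linear": [-30,200,200],"twist": 0,"claw": 0.3}
    - {"linear": [-30,230,200],"twist": 0,"claw": 0.3}
    - {"linear": [-30,230,200],"twist": 0,"claw": 0.3}

```text
clock: 21.38
position: [0.4697, -0.1612, 0.2238]
ee_rot: [0.0, -0.041, 0.999, 0.002]
contact_force: [-0.4, -0.5, -1.2]
width: 0.0256
gripper_force: 0.0
```

```bash
python3 -c "
from h import *
grab('scene','cf.png');grab('side','sf.png')
a=cv2.imread('pics/cf.png');b=cv2.imread('pics/sf.png')
A=cv2.resize(a[215:335,355:495],(400,343));B=cv2.resize(b[240:340,120:280],(400,250));C=cv2.resize(a[115:195,145:255],(400,291));E=cv2.resize(b[130:190,240:350],(400,218))
f=lambda x:cv2.copyMakeBorder(x,0,300-x.shape[0] if x.shape[0]<300 else 0,0,0,0)[:300]
A=cv2.resize(A,(400,300))
cv2.imwrite('pics/f.png',np.vstack([np.hstack([A,f(E)]),np.hstack([f(C),f(B)])]))"
```

```text
(no output)
```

View pics/f.png

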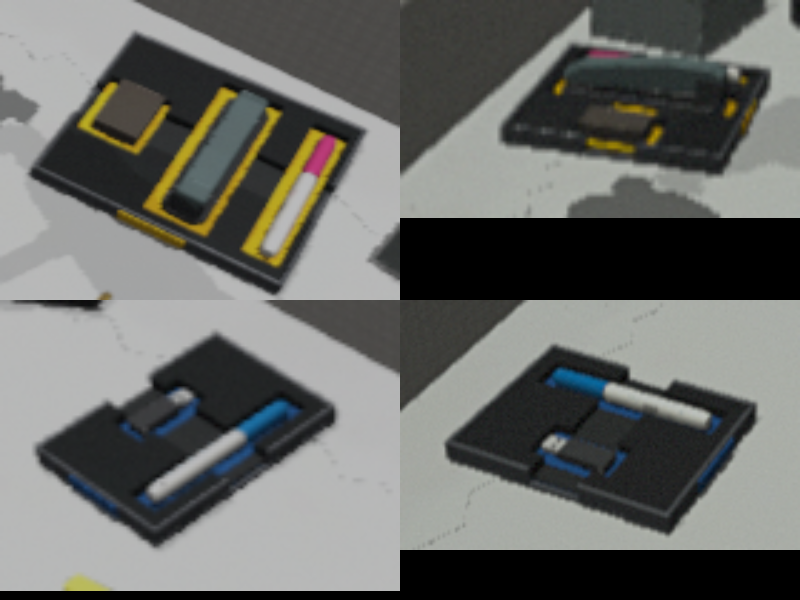

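All five things lie in their pockets: box, stapler and pink marker in the yellow tray (crop (130,110), (220,160), (300,195)), and stick and blue marker in the blue tray (crop (160,410), (220,450)).

```bash
python3 -c "
from rig import manip
print(manip.sign_off())"
```

```text
the job is handed in; nothing more can be done
None
```

Both kits are made up and the job is handed in at about 21 s on the robot clock: the final pictures show all five things in their pockets, and I left the black marker and highlighter alone; no verdict came back.

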